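# Release an air cleaner's filter slide with a pin tool

## Task

Take the pin tool from its hanger, hold down the recessed release button in the air cleaner's blue filter slide with its pin, gently, and with the button still held push the slide out to its stop. Touch the cleaner only with the tool. Then hang the tool back in the hanger by its flange, give it a gentle tug down to confirm that it is held, and let go, leaving the other things on the bench where they are.

Things in the scene. Friction and masses are not known exactly. Their poses are not given: they have to be found in the camera images.
- filter (a joint): blue filter slide, in m: 0 = in and latched, 0.045 = out at its stop. Runs level out of the cleaner's front (the cleaner's own -x) with about 1.5 N friction and stays where left. Unless its button is held 4 mm down, a spring latch holds it at three catches (0, 0.015, 0.030)
- pin_hole (a point): centre of the mouth of the square vertical pin hole (12 x 12 mm, 22 mm deep) in the slide's level upper face, in a square yellow outline; moves with the slide; axes as the cleaner's. In it a red sprung button, its face 3 to 10 mm below the mouth (unmeasured, differs per unit): gives at 2 N, 1 N more per mm, latch free 4 mm down (6 N), bottoms hard at 6 mm (8 N)
- cleaner: small white bench air cleaner, fixed, 150 (x) x 116 (y) x 72 mm tall, with a black knob on its left cheek to 81 mm; origin under its centre, z up, front = -x. The blue slide (144 x 68 mm, upper face 67 mm up, front bezel 71 mm) lies in the open channel on top; pin hole at x = +28 mm, y = 0 when the slide is in
- pin_tool: pin tool, 110 mm long, about 80 g: origin at the tip of its steel pin, z towards the handle. Round-ended pin 6 mm thick to z = 40, neck 10 mm thick from 43 to 58, round flange 28 mm wide from 58 to 62, orange square handle 16 x 16 mm from 62 to 110 mm (sides along its x and y). At the start it hangs upright in the hanger, tip down
- hanger: fixed dark steel stand, 105 mm tall, with two level prongs pointing to its own -x; origin on the table under the hanging place, z up. Base plate 90 x 80 x 8 mm; post behind (+x, from 23 mm)
- hanger_seat (a point): hanging place: midway between the prongs, level with their upper faces, 105 mm above the table; axes as the hanger's. Slot 14 mm wide, open to -x: the neck goes in it, the flange rests on the prongs. Red tips at x = -20 to -26 mm stand 6 mm above the prongs; nothing else is higher than the prongs. When hung, the tool's tip is 58 mm below this point
- carton_red: small pink-red carton, 28 x 82 x 28 mm, lying; bystander, origin under its centre
- carton_orange: small orange carton, 28 x 82 x 28 mm, lying; bystander, origin under its centre
- brown_bottle: brown bottle with black cap, 30 mm wide, 62 mm tall; bystander, origin under its centre
- green_bottle: green bottle with yellow cap, 24 mm wide, 70 mm tall; bystander, origin under its centre
- beaker: open yellow beaker, 72 mm wide, 91 mm tall; bystander, origin under its centre
Things that resemble listed ones, but are neither listed nor needed, are in the scene too. What is shaped like the pin_tool but turquoise or white is not meant.

How it is judged (in metres and radians):
On the way, in this order (a step that is already met when the one before it is completed fails the run):
1. the pin presses the button while the slide is still in (contact force between pin_tool and cleaner above 3.5 N and horizontal distance between pin_tool and pin_hole below 0.008 m and value of joint filter below 0.008 m), for 0.1 s.
2. the slide is on its way out with the pin still pressing in the hole (value of joint filter between 0.018 and 0.038 m and contact force between pin_tool and cleaner above 3.5 N and horizontal distance between pin_tool and pin_hole below 0.008 m), for 0.05 s.
3. the slide is out at its stop (value of joint filter above 0.041 m), for 0.1 s.
4. the tool hangs in the hanger and is tugged down while still held (horizontal distance between pin_tool and hanger_seat below 0.009 m and z of pin_tool in the frame of hanger_seat between -0.062 and -0.055 m and angle between pin_tool's own z axis and vertical below 0.12 rad and contact force between pin_tool and hanger above 3 N and contact force between the fingers and pin_tool above 1 N), for 0.15 s.
At the end, for the whole second after the job is handed in: The filter slide is out by more than 41 mm of its 45 mm, and the pin tool hangs upright (within 0.12 rad) and at rest in the hanger, within 9 mm of the hanging place and its flange on the prongs (tip 55 to 62 mm below them) (horizontal distance between pin_tool and hanger_seat below 0.009 m and z of pin_tool in the frame of hanger_seat between -0.062 and -0.055 m and angle between pin_tool's own z axis and vertical below 0.12 rad and value of joint filter above 0.041 m and linear speed of pin_tool below 0.02 m/s); the robot touches nothing.
It fails at once if the hand touches the air cleaner or its slide (contact force between any of the fingers, the arm and cleaner above 1 N).
It fails at once if the tool is forced against the cleaner (over 20 N) (contact force between pin_tool and cleaner above 20 N).
It fails at once if the tool is forced against the hanger (over 30 N) (contact force between pin_tool and hanger above 30 N).
It fails at once if a bystander is moved by more than 30 mm (distance of any of carton_red, carton_orange, brown_bottle, green_bottle, beaker from where it was at the start of the episode above 0.03 m).
It also fails if it takes over 51 s, if anything falls off the work surface, if the arm or the gripper's body presses on something with over 40 N, if the wrist force passes 120 N, or if a joint passes its speed limit or range.

## Robot

A 7-joint arm with a two-finger parallel gripper is mounted at the origin on the work surface; the furniture and walls round the work are solid. World frame = base frame: x ahead of the robot, y to its left, z up, the work surface at z = 0. Lengths are in mm, angles in rad, forces in N, time in s.
With the tool pointing down it reaches from about 400 to 875 mm from the base axis. Payload 4.4 kg.
Tool frame: the origin (TCP) lies at the very end of the fingers, on their centre line; the grasp point (between the pads) lies 19 mm behind it; z points along the fingers, y is the line along which they close (so a half turn about z gives the same grasp; the last joint's range is limited). The gripper opens to 85 mm and grips with 20 to 120 N. Pads are 22 mm wide; open, the fingers measure 114 mm over their backs; the gripper's body (76 mm by 85 mm) begins 54 mm behind the grasp point. The pads swing forward as they close: fully open they stand 13 mm farther back than shut.
Start: joints at [1.263, 0.628, 0.038, 1.517, -0.027, 0.996, -0.02], TCP at [155.67, -631.098, 231.313] pointing down, gripper open.
Joint ranges: [-3.06, 3.06], [-0.37, 2.12], [-1.25, 1.32], [0.18, 2.47], [-1.1, 4.24], [0.23, 1.98], [-2.94, 2.94]. Speed limits (rad/s): [2.57, 2.57, 3.14, 3.14, 3.14, 3.14, 3.14].

## Interface

Orientations are given as [roll, pitch, yaw] about the fixed x, y, z axes, in that order (R = Rz(yaw) Ry(pitch) Rx(roll)).
In Python, from cell import sensors, get_image, camera_params, order gives the robot as it stands.
- The arm moves only by the shell command python3 -m inch 'ROWS' [OPENING]. ROWS is JSON, a list that holds one entry, the list of rows, each a list of 4 numbers: the shift along the tool's x, y, z in cm, then the turn about the tool's z in degrees. A call has 1 to 8 rows; each row is the pose to reach, as a shift and turn from the pose commanded when the call began, along the tool's axes at that moment; what a row does not reach only later rows make up. A row lasts 1/12 s, in which the tool goes at most 41.7 mm and 7.16 degrees, less where a joint would pass 70% of its speed; a pose out of reach is approached as far as the arm can. A call with a gripper value outside its range is refused whole. OPENING is the finger opening in cm, from 0 to 8.54, set as the call begins (- or left out, the last holds). The fingers move at their own pace and stop on an object; the grip force is fixed at half the most. Time passes only in rows, so rows that repeat a pose let the fingers close. It gives the time, the measured TCP pose, the force, the opening and the grip force at its end, in the units of the state.
- sensors.read_state(): the state, without advancing time (a new reading comes with each control period).
- get_image(name): name is "scene" or "top" or "wrist"; returns the picture (384x512x3 uint8, blue, green, red); there is no depth.
- camera_params(name): a dict with "mtx" (3x3 intrinsics, pixels), "rvec" (rotation vector, rad) and "tvec" (3), from world to camera coordinates, as OpenCV has them. Camera axes: x right, y down, z forward; pixel columns grow to the right and rows downward; lengths in mm; the calibration is good to about 2 mm. A picture is of the moment at which its call begins: read the wrist's pose just before it. camera_params takes no time and is no camera call; for the wrist camera it gives the pose at the moment of the call.
- order.finish_job(): hands the job in; it is judged then, once.
The state is a dict: "clock": time; "qpos": joint angles; "qd": joint speeds; "tau": joint torques, N m; "eef_pos": TCP position; "tool_rot": TCP orientation; "force": force on the tool from outside, world axes, zero at the start; "torque": the same for the moment, N m; "width": finger opening in mm; "gripper_force": force on a finger pad.
Only numpy, scipy, OpenCV 4.12 (cv2) and the standard library are available. Lean on these libraries where they do the work, as an engineer would, in place of code of your own. Each camera call takes 0.05 s, during which the arm holds its last target. There are 200 camera calls.

## Working session

There is one attempt and no reset: what is moved stays moved. The work goes in short steps, Python scripts to look and compute and a shell command to move; the robot and the scene stay as the last step left them, time stands still between calls to the robot, and variables do not carry over. Pictures are saved under pics/ and viewed, at most 11 in all, crops included, and the job is handed in when it is done.

```bash
mkdir -p pics; ls; python3 - <<'E'
from cell import sensors,get_image,camera_params
import cv2
print(sensors.read_state())
for n in ["scene","top"]:
    im=get_image(n); cv2.imwrite(f"pics/{n}0.png",im)
    print(n,camera_params(n))
print(camera_params("wrist"))
E
```

```text
pics
{'clock': 0.0, 'qpos': array([ 1.26320873,  0.62935909,  0.03847405,  1.51838016, -0.02699835,
        0.99631425, -0.02000127]), 'qd': array([ 2.06171728e-03, -4.71562438e-04,  1.51296633e-03, -3.73162336e-04,
        7.10371051e-05,  9.43177932e-04,  7.95411883e-04]), 'tau': array([ 3.82379612e-04, -5.63405728e+01,  1.22678854e+00, -1.93452466e+01,
        1.11721340e-02,  1.05517352e-02,  5.96145000e-06]), 'eef_pos': array([ 155.49099538, -630.47022788,  230.37740702]), 'tool_rot': array([-3.13965129e+00,  4.69805038e-05,  2.41761032e-01]), 'force': array([-0.06984395, -0.00818251,  0.26313779]), 'torque': array([-0.00124667,  0.04446696,  0.0519803 ]), 'gripper_force': 0.0, 'width': 85.52824763502524}
scene {'mtx': array([[359.40840808,   0.        , 259.44289198],
       [  0.        , 359.40840808, 193.68664994],
       [  0.        ,   0.        ,   1.        ]]), 'rvec': array([ 2.06909125, -1.05264247,  0.50747978]), 'tvec': array([-385.48976488,  223.62082502,  714.35590414])}
top {'mtx': array([[421.05968195,   0.        , 253.57151533],
       [  0.        , 421.05968195, 192.8548224 ],
       [  0.        ,   0.        ,   1.        ]]), 'rvec': array([ 2.17304606, -2.22623661,  0.08735555]), 'tvec': array([-167.14550052,  456.67664962, 1147.22613898])}
{'mtx': array([[306.24416191,   0.        , 262.92596147],
       [  0.        , 306.24416191, 191.73826667],
       [  0.        ,   0.        ,   1.        ]]), 'rvec': array([-2.2870111 ,  1.79327396,  0.25998554]), 'tvec': array([-649.05564984,  -36.53109153,  378.74930294])}
```

View pics/top0.png

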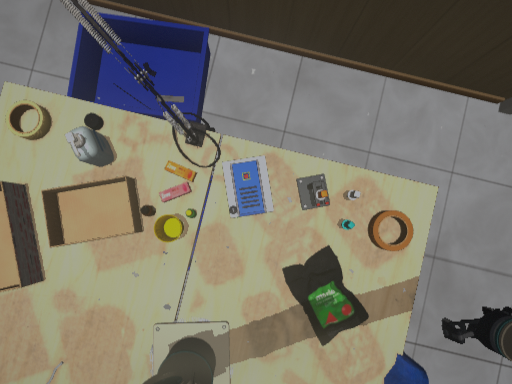

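View pics/scene0.png

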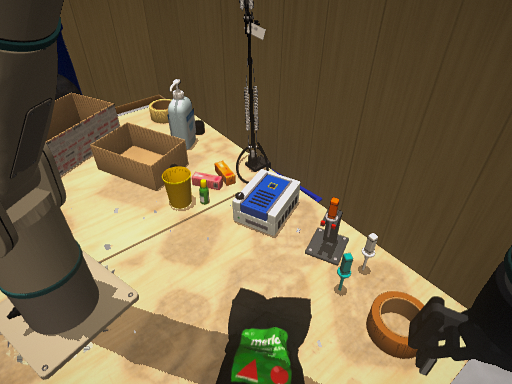

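```bash
python3 - <<'E'
import cv2,numpy as np
t=cv2.imread("pics/top0.png"); s=cv2.imread("pics/scene0.png")
a=cv2.resize(t[145:245,210:370],(800,500)[:2],interpolation=cv2.INTER_CUBIC)
a=cv2.resize(a,(480,300)); 
b=cv2.resize(s[160:300,225:385],(800,700),interpolation=cv2.INTER_CUBIC)
b=cv2.resize(b,(640,560)); 
cv2.imwrite("pics/cropt.png",cv2.resize(t[150:240,215:365],(780,468),interpolation=cv2.INTER_CUBIC))
cv2.imwrite("pics/crops.png",b)
E
```

```text
(no output)
```

View pics/cropt.png

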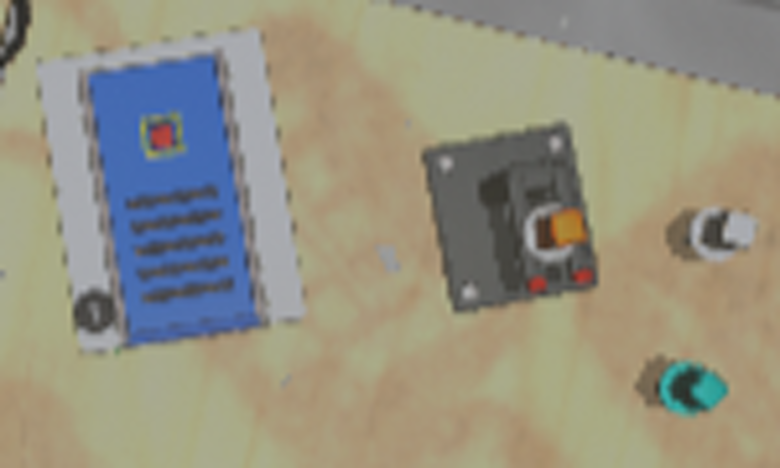

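View pics/crops.png

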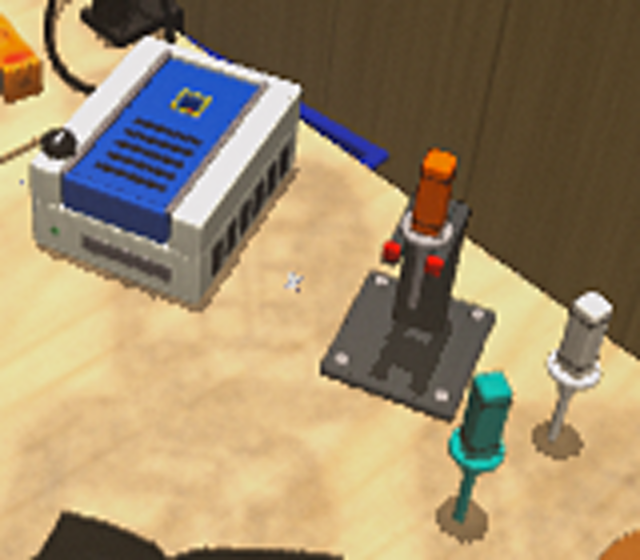

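The orange tool in the hanger (top image 321,195) is the pin tool. The turquoise one (346,224) and the white one (352,194) stand on the table and are decoys. In the crop the orange handle stands between the red prong tips, and the yellow-outlined hole is at about (246,176).

```bash
cat > h.py <<'E'
import cv2,numpy as np
from cell import sensors,get_image,camera_params
def ray(p,uv):
    R=cv2.Rodrigues(np.array(p["rvec"]))[0]; t=np.array(p["tvec"]).ravel()
    q=cv2.undistortPoints(np.array([[uv]],float),p["mtx"],None)[0,0]
    return -R.T@t, R.T@np.array([q[0],q[1],1.])
def onz(p,uv,z):
    o,d=ray(p,uv); return o+d*(z-o[2])/d[2]
def mask(im,lo,hi,box=None):
    m=cv2.inRange(cv2.cvtColor(im,cv2.COLOR_BGR2HSV),lo,hi)
    if box: k=np.zeros_like(m); x0,y0,x1,y1=box; k[y0:y1,x0:x1]=255; m&=k
    return m
def blobs(m,amin=3):
    n,l,s,c=cv2.connectedComponentsWithStats(m)
    return [(s[i,4],c[i],l==i) for i in range(1,n) if s[i,4]>=amin]
def tri(a,b):
    (o1,d1),(o2,d2)=a,b
    s=np.linalg.lstsq(np.c_[d1,-d2],o2-o1,rcond=None)[0]
    p,q=o1+s[0]*d1,o2+s[1]*d2
    return (p+q)/2,np.linalg.norm(p-q)
E
python3 - <<'E'
from h import *
np.set_printoptions(precision=1,suppress=True)
t=cv2.imread("pics/top0.png"); s=cv2.imread("pics/scene0.png"); pt,ps=camera_params("top"),camera_params("scene")
# blue slide
m=mask(t,(100,100,80),(125,255,255),(215,145,280,230))
m=cv2.morphologyEx(m,cv2.MORPH_CLOSE,np.ones((7,7)))
b=max(blobs(m),key=lambda b:b[0]); c=cv2.findContours(b[2].astype('u1'),0,2)[0][0]
q=np.array([onz(pt,p,67)[:2] for p in c[:,0].astype(float)],np.float32)
print("slide rect",b[0],cv2.minAreaRect(q))
for n,im,p,bx in (("top",t,pt,(235,165,258,188)),("scene",s,ps,(262,176,285,192))):
    for nm,lo,hi in (("yellow",(20,80,100),(35,255,255)),):
        mm=mask(im,lo,hi,bx); pts=cv2.findNonZero(mm)
        uv=np.array(cv2.minAreaRect(pts)[0]); print(n,nm,len(pts),uv,onz(p,uv,67))
red=lambda im,bx:[mask(im,(0,150,90),(6,255,255),bx),mask(im,(172,150,90),(180,255,255),bx)]
for n,im,p,bx in (("top",t,pt,(300,180,340,215)),("scene",s,ps,(310,200,345,240))):
    r=red(im,bx)
    for b in blobs(r[0]|r[1]): print(n,"red",b[0],b[1],onz(p,b[1],109))
    for b in blobs(mask(im,(7,150,90),(18,255,255),bx)): 
        ys,xs=np.nonzero(b[2]); print(n,"orange",b[0],b[1],xs.min(),xs.max(),ys.min(),ys.max(),onz(p,b[1],157 if n=="top" else 133))
# plate bolts
for uv in [(446,163),(556,143),(470,290)]:
    u=np.array(uv)/5.2+[215,150]-.4; print("bolt",onz(pt,u,8))
E
```

```text
slide rect 1282 ((462.7267150878906, -161.9040985107422), (138.30532836914062, 65.01319122314453), 7.97482442855835)
top yellow 6 [245.5 176.5] [ 493.2 -156.9   67. ]
scene yellow 16 [272.3 185.1] [ 494.1 -158.7   67. ]
top red 6 [326.5 202.5] [ 417.9 -361.1  109. ]
top red 4 [317.8 204.2] [ 414.  -338.7  109. ]
top orange 20 [323.9 193.1] 321 327 190 196 [ 439.3 -346.3  157. ]
scene red 17 [322.6 222.1] [ 409.8 -340.9  109. ]
scene red 19 [332.9 225.8] [ 412.8 -363.4  109. ]
scene orange 140 [332.9 208.8] 328 338 200 218 [ 434.1 -348.7  133. ]
bolt [ 483.1 -309.6    8. ]
bolt [ 492.5 -369.2    8. ]
bolt [ 414.7 -320.3    8. ]
```

```bash
cat >> h.py <<'E'
from scipy.spatial.transform import Rotation as Ro
def go(x,y,z,yawdeg=None):
    s=sensors.read_state(); R=Ro.from_euler('xyz',s['tool_rot']).as_matrix()
    yaw=np.degrees(np.arctan2(R[1,0],R[0,0]))
    d=R.T@(np.array([x,y,z])-s['eef_pos'])/10
    print("t",s['clock'],"pos",np.round(s['eef_pos'],1),"yaw",round(yaw,2),"rows cm",np.round(d,2),"turn deg",None if yawdeg is None else round(-((yawdeg-yaw)),2))
E
python3 - <<'E'
from h import *
p=camera_params("wrist"); R=cv2.Rodrigues(p["rvec"])[0]; c=-R.T@np.array(p["tvec"])
s=sensors.read_state(); T=Ro.from_euler('xyz',s['tool_rot']).as_matrix()
print(T.T@(c-s['eef_pos'])); print("fwd",T.T@R[2],"right",T.T@R[0],"down",T.T@R[1])
go(437,-346.5,230,9); go(395,-353,230,9)
E
```

```text
[ 7.09736771e+01  3.45716030e-02 -1.42152607e+02]
fwd [-2.82050049e-01 -2.60838722e-04  9.59399657e-01] right [-1.20131740e-03  9.99999275e-01 -8.12936489e-05] down [-0.95939894 -0.00117547 -0.28205016]
t 0.1 pos [ 155.6 -630.6  230.5] yaw 13.86 rows cm [ 34.13 -20.84   0.08] turn deg 4.86
t 0.1 pos [ 155.6 -630.6  230.5] yaw 13.86 rows cm [ 29.89 -21.21   0.08] turn deg 4.86
```

```bash
python3 -m inch '[[[34.1,-20.8,0,4.9],[34.1,-20.8,0,4.9],[34.1,-20.8,0,4.9],[34.1,-20.8,0,4.9],[34.1,-20.8,0,4.9],[34.1,-20.8,0,4.9],[34.1,-20.8,0,4.9],[34.1,-20.8,0,4.9]]]' 6
python3 - <<'E'
from h import *
go(437,-346.5,230,9)
E
```

```text
clock: 0.77
eef_pos: [391.3, -392.6, 231.1]
tool_rot: [-3.141, 0.0, 0.156]
force: [1.3, -1.2, -0.7]
width: 59.8
gripper_force: 0.0
t 0.7667 pos [ 391.3 -392.6  231.1] yaw 8.94 rows cm [ 5.23 -3.84  0.11] turn deg -0.06
```

```bash
python3 -m inch '[[[5.2,-3.8,0,0],[5.2,-3.8,0,0],[5.2,-3.8,0,0],[5.2,-3.8,0,0]]]'
python3 - <<'E'
from h import *
go(437,-346.5,230,9)
im=get_image("wrist"); cv2.imwrite("pics/w1.png",im)
E
```

```text
clock: 1.1
eef_pos: [436.9, -347.1, 230.9]
tool_rot: [-3.141, 0.0, 0.16]
force: [-0.8, -0.4, 0.0]
width: 59.9
gripper_force: 0.0
t 1.1 pos [ 436.9 -347.1  230.9] yaw 9.19 rows cm [ 0.02 -0.06  0.09] turn deg 0.19
```

View pics/w1.png

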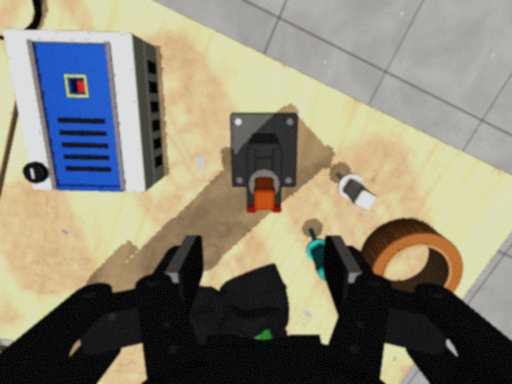

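The wrist view shows the orange handle at about (264,195), square to the hanger, and the yellow-outlined hole at (76,86). Measuring both from here.

```bash
python3 - <<'E'
from h import *
np.set_printoptions(precision=1,suppress=True)
p=camera_params("wrist"); im=cv2.imread("pics/w1.png")
m=mask(im,(20,100,120),(35,255,255),(62,70,95,102)); pts=cv2.findNonZero(m)
r=cv2.minAreaRect(pts); print("yel",len(pts),r,"hole",onz(p,r[0],67))
m=mask(im,(100,100,60),(125,255,255),(20,30,130,195)); m=cv2.morphologyEx(m,cv2.MORPH_CLOSE,np.ones((9,9)))
c=max(cv2.findContours(m,0,2)[0],key=len)
q=np.array([onz(p,a,67)[:2] for a in c[:,0].astype(float)],np.float32); print("slide",cv2.minAreaRect(q))
hs=cv2.cvtColor(im,cv2.COLOR_BGR2HSV)
print("hsv col264",[tuple(map(int,hs[v,264])) for v in range(174,216,3)])
bx=(240,170,290,220)
r=mask(im,(0,150,60),(5,255,255),bx)|mask(im,(172,150,60),(180,255,255),bx)
for b in blobs(r,6): print("red",b[0],b[1],onz(p,b[1],111))
m=mask(im,(6,150,60),(20,255,255),bx)
for thr in (0,190,):
    k=m&((hs[...,2]>thr)*255).astype('u1'); b=max(blobs(k),key=lambda b:b[0]); pts=cv2.findNonZero(b[2].astype('u1'))
    r=cv2.minAreaRect(pts); print("or",thr,b[0],r,cv2.boundingRect(pts),onz(p,r[0],157))
    pl=np.array([onz(p,a,157)[:2] for a in pts[:,0].astype(float)],np.float32); print(cv2.minAreaRect(pl))
for uv in [(238,122),(290,122),(238,181),(290,181)]: print("bolt",onz(p,uv,8))
E
```

```text
yel 158 ((76.0, 85.5), (21.0, 22.0), 90.0) hole [ 492.5 -161.    67. ]
slide ((459.65045166015625, -163.9278564453125), (139.72238159179688, 66.19229125976562), 7.432402610778809)
hsv col264 [(23, 19, 122), (9, 120, 91), (9, 223, 89), (9, 214, 93), (9, 227, 90), (9, 229, 90), (10, 233, 166), (11, 240, 188), (10, 226, 194), (10, 225, 194), (10, 230, 191), (10, 221, 190), (14, 135, 166), (19, 99, 165)]
red 49 [250.5 208.3] [ 412.1 -341.1  111. ]
red 39 [276.4 208.1] [ 415.9 -364.3  111. ]
or 0 618 ((263.5, 194.5), (33.0, 21.0), 90.0) (253, 178, 22, 34) [ 440.7 -348.4  157. ]
((440.5572814941406, -348.3732604980469), (25.43120765686035, 15.665139198303223), 9.51611328125)
or 190 142 ((264.5, 200.5), (13.0, 13.0), 90.0) (258, 194, 14, 14) [ 436.2 -349.9  157. ]
((436.2169494628906, -349.89764404296875), (10.143404006958008, 9.650732040405273), 8.668607711791992)
bolt [ 478.5 -312.7    8. ]
bolt [ 487.9 -372.6    8. ]
bolt [ 408.2 -322.1    8. ]
bolt [ 418.1 -385.3    8. ]
```

```bash
python3 -m inch '[[[0,0.15,4,0],[0,0.15,8,0],[0,0.15,10,0],[0,0.15,11.3,0],[0,0.15,11.3,0],[0,0.15,11.3,0],[0,0.15,11.3,0]]]' 5
python3 -m inch '[[[0,0,0,0],[0,0,0,0],[0,0,0,0],[0,0,0,0],[0,0,0,0],[0,0,0,0],[0,0,0,0],[0,0,0,0]]]' 0.8
```

```text
clock: 1.73
eef_pos: [435.9, -351.8, 119.3]
tool_rot: [3.14, -0.001, 0.154]
force: [0.1, 0.2, 0.7]
width: 50.1
gripper_force: 0.0
clock: 2.4
eef_pos: [436.4, -350.3, 119.4]
tool_rot: [3.141, -0.001, 0.157]
force: [-0.9, 0.8, 5.8]
width: 15.5
gripper_force: 58.3
```

```bash
python3 -m inch '[[[0,0,-1,0],[0,0,-4,0],[0,0,-7,0],[0,0,-9,0],[0,0,-9,0],[0,0,-9,0],[0,0,-9,0]]]'
python3 - <<'E'
from h import *
im=get_image("wrist"); cv2.imwrite("pics/w2.png",im)
print(sensors.read_state()['force'])
go(493,-159.5,209,8)
E
```

```text
clock: 2.98
eef_pos: [435.6, -349.8, 208.0]
tool_rot: [-3.141, 0.001, 0.156]
force: [0.4, -0.6, -1.6]
width: 15.5
gripper_force: 58.4
[-0.57341941 -0.0207432  -1.19176521]
t 3.0333 pos [ 435.4 -349.7  207.4] yaw 8.96 rows cm [  8.65 -17.89  -0.15] turn deg 0.96
```

```bash
python3 -m inch '[[[8.65,-17.9,0,1],[8.65,-17.9,0,1],[8.65,-17.9,0,1],[8.65,-17.9,0,1],[8.65,-17.9,0,1],[8.65,-17.9,0,1],[8.65,-17.9,0,1],[8.65,-17.9,0,1]]]'
python3 -m inch '[[[0,0,2,0],[0,0,4,0],[0,0,4,0],[0,0,4,0]]]'
python3 - <<'E'
from h import *
go(493,-159.5,169,8)
p=camera_params("wrist"); im=get_image("wrist"); cv2.imwrite("pics/w3.png",im); np.save("p3.npy",p,allow_pickle=True)
E
```

```text
clock: 3.7
eef_pos: [492.8, -160.6, 207.4]
tool_rot: [3.142, 0.002, 0.139]
force: [-0.3, -1.1, -0.6]
width: 15.4
gripper_force: 58.5
clock: 4.03
eef_pos: [492.2, -161.5, 167.5]
tool_rot: [-3.141, 0.003, 0.136]
force: [0.2, -0.5, -0.1]
width: 15.2
gripper_force: 58.5
t 4.0333 pos [ 492.2 -161.5  167.5] yaw 7.78 rows cm [ 0.11 -0.19 -0.15] turn deg -0.22
```

View pics/w3.png

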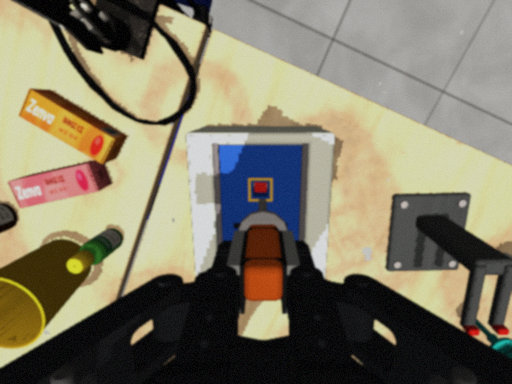

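The hole outline is at about (261,189), with the pin just below it in the image, around (262,205). Comparing the two.

```bash
python3 - <<'E'
from h import *
np.set_printoptions(precision=1,suppress=True)
p=np.load("p3.npy",allow_pickle=True).item(); im=cv2.imread("pics/w3.png")
m=mask(im,(10,90,100),(35,255,255),(240,170,282,208)); pts=cv2.findNonZero(m); r=cv2.minAreaRect(pts); print(len(pts),r,onz(p,r[0],67))
q=np.array([onz(p,a,67)[:2] for a in pts[:,0].astype(float)],np.float32); print(cv2.minAreaRect(q))
m=mask(im,(100,80,40),(125,255,255),(205,140,315,215)); ys,xs=np.nonzero(m)
for y in (155,165,175,205): 
    x=xs[ys==y]; print(y,x.min(),x.max(),(onz(p,(x.min(),y),67)+onz(p,(x.max(),y),67))/2)
T=np.array([492.2,-161.5,95.1]); print("tip proj",cv2.projectPoints(T,p["rvec"],p["tvec"],p["mtx"],None)[0])
c=cv2.resize(im[165:245,220:305],(765,600)[:2] if 0 else (595,560),interpolation=cv2.INTER_CUBIC); cv2.imwrite("pics/w3c.png",c)
E
```

```text
214 ((260.0, 189.0), (22.0, 24.0), 90.0) [ 493.5 -158.9   67. ]
((493.42999267578125, -158.92205810546875), (18.854990005493164, 19.95881462097168), 7.719269752502441)
155 219 301 [ 521.5 -155.2   67. ]
165 219 301 [ 513.5 -156.3   67. ]
175 220 300 [ 505.3 -157.4   67. ]
205 221 299 [ 479.7 -160.8   67. ]
tip proj [[[262.9 201.7]]]
```

View pics/w3c.png

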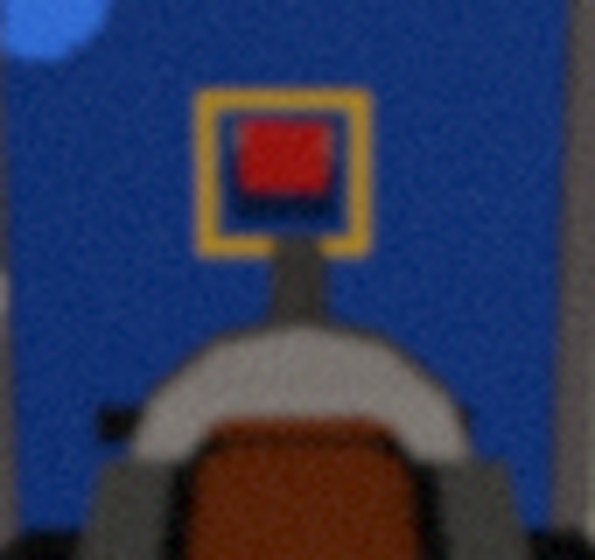

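```bash
python3 -m inch '[[[0.15,-0.2,0.5,0],[0.15,-0.2,1.5,0],[0.15,-0.2,2.2,0],[0.15,-0.2,2.2,0],[0.15,-0.2,2.2,0],[0.15,-0.2,2.2,0]]]'
python3 - <<'E'
from h import *
go(493.3,-159.2,144,8)
p=camera_params("wrist"); im=get_image("wrist"); m=mask(im,(10,90,60),(35,255,255),(200,100,330,230)); 
cv2.imwrite("pics/w4.png",cv2.resize(im[150:250,215:310],(570,600),interpolation=cv2.INTER_CUBIC))
E
```

```text
clock: 4.58
eef_pos: [495.0, -157.8, 146.3]
tool_rot: [3.142, -0.0, 0.139]
force: [0.2, 0.2, -0.3]
width: 15.1
gripper_force: 58.5
t 4.5833 pos [ 495.  -157.8  146.3] yaw 7.96 rows cm [-0.19  0.12  0.23] turn deg -0.04
```

View pics/w4.png

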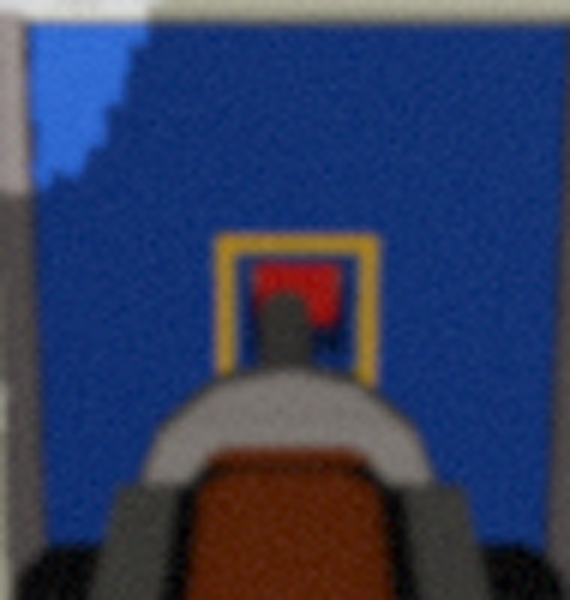

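The pin is about 1 mm to the left of the hole centre and about 2 mm too far forward. I'll correct that, then lower it in small steps.

```bash
python3 -m inch '[[[-0.2,0.1,0,0],[-0.2,0.1,0.3,0],[-0.2,0.1,0.6,0],[-0.2,0.1,0.8,0],[-0.2,0.1,0.8,0],[-0.2,0.1,0.8,0]]]'
python3 -m inch '[[[0,0,0.2,0],[0,0,0.2,0],[0,0,0.2,0]]]'
python3 -m inch '[[[0,0,0.2,0],[0,0,0.2,0],[0,0,0.2,0]]]'
```

```text
clock: 5.13
eef_pos: [492.9, -159.0, 138.1]
tool_rot: [-3.141, 0.0, 0.139]
force: [-0.3, 0.9, -0.5]
width: 15.5
gripper_force: 58.5
clock: 5.38
eef_pos: [493.0, -159.1, 136.2]
tool_rot: [-3.141, 0.0, 0.139]
force: [-0.4, 0.5, -0.7]
width: 15.4
gripper_force: 58.5
clock: 5.63
eef_pos: [493.0, -159.0, 134.2]
tool_rot: [-3.142, 0.0, 0.139]
force: [-0.1, 0.5, -1.1]
width: 15.0
gripper_force: 58.5
```

```bash
python3 -m inch '[[[0,0,0.2,0],[0,0,0.2,0],[0,0,0.2,0],[0,0,0.2,0]]]'
python3 -m inch '[[[0,0,0.2,0],[0,0,0.2,0],[0,0,0.2,0],[0,0,0.2,0]]]'
```

```text
clock: 5.97
eef_pos: [493.1, -159.1, 132.3]
tool_rot: [-3.142, -0.0, 0.139]
force: [-0.0, -0.2, -1.5]
width: 15.1
gripper_force: 58.5
clock: 6.3
eef_pos: [493.0, -159.1, 130.3]
tool_rot: [-3.142, 0.0, 0.139]
force: [-0.2, 0.4, -1.5]
width: 15.2
gripper_force: 58.5
```

```bash
python3 -m inch '[[[0,0,0.2,0],[0,0,0.2,0],[0,0,0.2,0],[0,0,0.2,0]]]'
python3 -m inch '[[[0,0,0.1,0],[0,0,0.1,0],[0,0,0.1,0],[0,0,0.1,0]]]'
```

```text
clock: 6.63
eef_pos: [493.3, -159.2, 128.5]
tool_rot: [3.141, -0.001, 0.139]
force: [0.1, 0.3, 1.8]
width: 15.2
gripper_force: 59.0
clock: 6.97
eef_pos: [493.3, -159.2, 127.5]
tool_rot: [3.141, -0.0, 0.139]
force: [-0.1, 0.3, 2.6]
width: 15.4
gripper_force: 59.0
```

```bash
python3 -m inch '[[[0,0,0.1,0],[0,0,0.2,0],[0,0,0.3,0],[0,0,0.3,0],[0,0,0.3,0],[0,0,0.3,0]]]'
```

```text
clock: 7.47
eef_pos: [493.3, -159.1, 124.5]
tool_rot: [3.141, -0.001, 0.139]
force: [-0.5, -0.5, 4.7]
width: 15.1
gripper_force: 59.3
```

```bash
python3 -m inch '[[[0,0,0.1,0],[0,0,0.1,0],[0,0,0.1,0]]]'
python3 -m inch '[[[-0.2,0,0,0],[-0.4,0,0,0],[-0.6,0,0,0],[-0.8,0,0,0],[-1,0,0,0],[-1,0,0,0],[-1,0,0,0]]]'
```

```text
clock: 7.72
eef_pos: [493.3, -159.2, 123.6]
tool_rot: [3.141, -0.001, 0.139]
force: [0.5, -0.1, 6.1]
width: 15.2
gripper_force: 59.4
clock: 8.3
eef_pos: [484.2, -160.4, 123.8]
tool_rot: [3.141, -0.002, 0.139]
force: [0.6, 0.1, 6.0]
width: 15.2
gripper_force: 59.5
```

```bash
python3 -m inch '[[[-0.2,0,0,0],[-0.4,0,0,0],[-0.6,0,0,0],[-0.8,0,0,0],[-1,0,0,0],[-1.2,0,0,0],[-1.4,0,0,0],[-1.5,0,0,0]]]'
python3 - <<'E'
from h import *
im=get_image("top"); cv2.imwrite("pics/t2.png",im); p=camera_params("top")
m=mask(im,(100,100,80),(125,255,255),(215,145,280,240)); m=cv2.morphologyEx(m,cv2.MORPH_CLOSE,np.ones((7,7)))
c=max(cv2.findContours(m,0,2)[0],key=len); q=np.array([onz(p,a,67)[:2] for a in c[:,0].astype(float)],np.float32); print(q[:,0].min(),q[:,0].max())
c0=cv2.imread("pics/top0.png"); m=mask(c0,(100,100,80),(125,255,255),(215,145,280,240)); m=cv2.morphologyEx(m,cv2.MORPH_CLOSE,np.ones((7,7)))
c=max(cv2.findContours(m,0,2)[0],key=len); q=np.array([onz(p,a,67)[:2] for a in c[:,0].astype(float)],np.float32); print(q[:,0].min(),q[:,0].max())
E
```

```text
clock: 8.97
eef_pos: [469.5, -162.4, 123.8]
tool_rot: [3.141, -0.003, 0.139]
force: [1.8, 0.7, 6.2]
width: 15.3
gripper_force: 59.5
374.76862 398.26767
391.7421 534.0426
```

```bash
python3 -m inch '[[[-0.2,0,0,0],[-0.4,0,0,0],[-0.6,0,0,0],[-0.8,0,0,0],[-1,0,0,0],[-1.2,0,0,0],[-1.4,0,0,0],[-1.5,0,0,0]]]'
python3 -m inch '[[[-0.2,0,0,0],[-0.4,0,0,0],[-0.6,0,0,0],[-0.7,0,0,0],[-0.7,0,0,0]]]'
```

```text
clock: 9.68
eef_pos: [454.7, -164.5, 123.8]
tool_rot: [3.141, -0.003, 0.139]
force: [1.3, 1.0, 5.3]
width: 15.3
gripper_force: 59.5
clock: 10.1
eef_pos: [448.1, -165.4, 123.9]
tool_rot: [3.141, -0.003, 0.139]
force: [1.2, 2.2, 6.1]
width: 15.5
gripper_force: 59.5
```

```bash
python3 -m inch '[[[-0.2,-0.05,0,0],[-0.2,-0.05,0,0],[-0.2,-0.05,0,0]]]'
python3 -m inch '[[[-0.2,0,0,0],[-0.2,0,0,0],[-0.2,0,0,0]]]'
```

```text
clock: 10.35
eef_pos: [446.4, -165.6, 123.9]
tool_rot: [3.14, -0.004, 0.139]
force: [1.9, 0.1, 6.6]
width: 15.3
gripper_force: 59.5
clock: 10.6
eef_pos: [444.6, -166.0, 124.0]
tool_rot: [3.14, -0.004, 0.139]
force: [1.8, -0.2, 5.9]
width: 15.3
gripper_force: 59.6
```

```bash
python3 -m inch '[[[-0.2,0,0,0],[-0.2,0,0,0],[-0.2,0,0,0]]]'
python3 - <<'E'
from h import *
im=get_image("top"); cv2.imwrite("pics/t3.png",im); p=camera_params("top")
m=mask(im,(100,100,80),(125,255,255),(215,145,280,245)); m=cv2.morphologyEx(m,cv2.MORPH_CLOSE,np.ones((7,7)))
c=max(cv2.findContours(m,0,2)[0],key=len); q=np.array([onz(p,a,67)[:2] for a in c[:,0].astype(float)],np.float32); print(q[:,0].min(),q[:,0].max())
E
```

```text
clock: 10.85
eef_pos: [443.6, -166.1, 124.0]
tool_rot: [3.14, -0.006, 0.139]
force: [4.5, 0.5, 5.4]
width: 15.3
gripper_force: 59.4
356.10333 356.10333
```

```bash
python3 -m inch '[[[-0.1,0,0,0],[-0.1,0,0,0],[-0.1,0,0,0]]]'
python3 - <<'E'
from h import *
c=[cv2.imread(f"pics/{n}.png")[150:240,215:290] for n in ("top0","t3")]
cv2.imwrite("pics/cmp.png",cv2.resize(np.hstack(c),(800,480),interpolation=cv2.INTER_CUBIC))
E
```

```text
clock: 11.15
eef_pos: [443.1, -166.2, 124.1]
tool_rot: [3.139, -0.007, 0.14]
force: [5.7, 1.4, 4.3]
width: 15.1
gripper_force: 59.4
```

View pics/cmp.png

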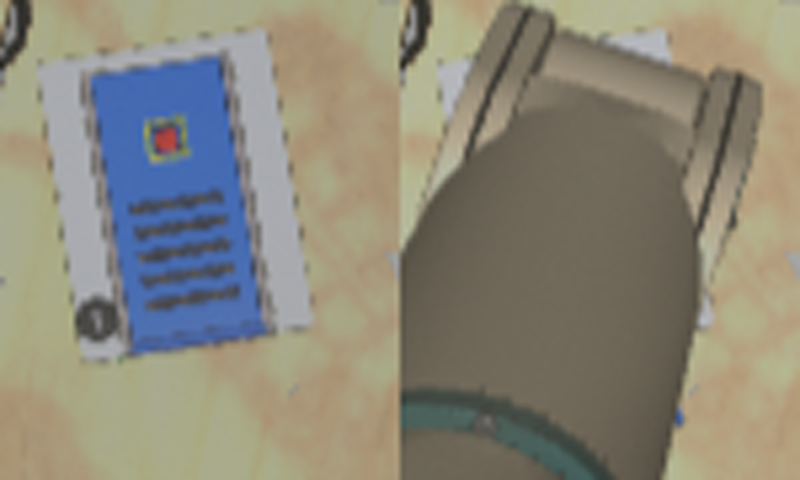

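```bash
python3 -m inch '[[[0.25,0,-0.1,0],[0.25,0,-0.5,0],[0.25,0,-2,0],[0.25,0,-5,0],[0.25,0,-8.5,0],[0.25,0,-8.5,0],[0.25,0,-8.5,0]]]'
python3 - <<'E'
from h import *
p=camera_params("wrist"); im=get_image("wrist"); cv2.imwrite("pics/w5.png",im)
m=mask(im,(10,90,80),(35,255,255),(225,150,300,230)); 
for b in blobs(m,20): 
    pts=cv2.findNonZero(b[2].astype('u1')); r=cv2.minAreaRect(pts); print(b[0],r,onz(p,r[0],67))
go(436.4,-350.3,209,9)
E
```

```text
clock: 11.73
eef_pos: [440.9, -165.8, 209.1]
tool_rot: [3.142, 0.001, 0.138]
force: [0.2, -0.6, -2.2]
width: 15.2
gripper_force: 59.0
154 ((263.0, 171.0), (20.0, 20.0), 90.0) [ 448.66452249 -164.89795792   67.        ]
t 11.7833 pos [ 440.1 -165.4  207.9] yaw 7.93 rows cm [-2.92 18.26 -0.12] turn deg -1.07
```

```bash
python3 -m inch '[[[-2.9,18.25,0,-1],[-2.9,18.25,0,-1],[-2.9,18.25,0,-1],[-2.9,18.25,0,-1],[-2.9,18.25,0,-1],[-2.9,18.25,0,-1],[-2.9,18.25,0,-1],[-2.9,18.25,0,-1]]]'
python3 -m inch '[[[0,0,0,0],[0,0,0,0],[0,0,0,0],[0,0,0,0]]]'
python3 - <<'E'
from h import *
a,b=cv2.imread("pics/w2.png"),get_image("wrist"); cv2.imwrite("pics/w6.png",b)
for im in (a,b):
    p=camera_params("wrist")
    r=mask(im,(0,150,60),(5,255,255))|mask(im,(172,150,60),(180,255,255))
    print([(x[0],x[1].round(1)) for x in blobs(r,15)])
go(436.4,-350.3,209,9)
cv2.imwrite("pics/w6c.png",cv2.resize(np.hstack([a[150:330,200:330],b[150:330,200:330]]),(780,540)))
E
```

```text
clock: 12.45
eef_pos: [437.4, -348.3, 206.5]
tool_rot: [-3.137, 0.003, 0.157]
force: [0.3, -0.6, -0.7]
width: 15.1
gripper_force: 59.1
clock: 12.78
eef_pos: [438.8, -349.6, 208.5]
tool_rot: [-3.141, -0.0, 0.158]
force: [-0.6, -0.3, 0.3]
width: 15.0
gripper_force: 59.1
[(np.int32(78), array([61.6, 83.4])), (np.int32(27), array([245.3, 213.9]))]
[(np.int32(63), array([ 70. , 137.7]))]
t 12.8333 pos [ 438.7 -349.9  208.5] yaw 9.01 rows cm [-0.24  0.01 -0.05] turn deg 0.01
```

View pics/w6c.png

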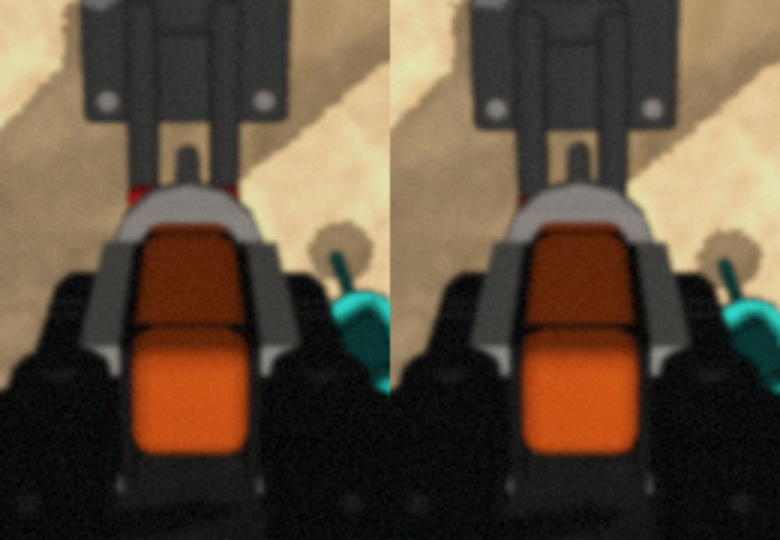

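The wrist views before and after match. The tool has not moved in the grip and is about 2 mm too far along +x. I'll correct that and lower it.

```bash
python3 -m inch '[[[-0.25,0,0,0],[-0.25,0,2,0],[-0.25,0,4,0],[-0.25,0,5,0],[-0.25,0,5,0],[-0.25,0,5,0]]]'
python3 -m inch '[[[0,0,1,0],[0,0,2,0],[0,0,3,0],[0,0,3.5,0],[0,0,3.5,0],[0,0,3.5,0],[0,0,3.5,0]]]'
```

```text
clock: 13.33
eef_pos: [435.8, -350.8, 158.2]
tool_rot: [-3.141, 0.001, 0.156]
force: [0.2, -0.0, -0.8]
width: 15.6
gripper_force: 59.1
clock: 13.92
eef_pos: [435.7, -350.3, 123.1]
tool_rot: [-3.14, 0.001, 0.156]
force: [-1.3, 2.6, -2.0]
width: 15.3
gripper_force: 59.0
```

```bash
python3 -m inch '[[[0,0,0.15,0],[0,0,0.3,0],[0,0,0.3,0],[0,0,0.3,0]]]'
python3 -m inch '[[[0,0,0.1,0],[0,0,0.1,0],[0,0,0.1,0]]]'
```

```text
clock: 14.25
eef_pos: [436.2, -350.3, 120.3]
tool_rot: [-3.141, -0.0, 0.157]
force: [-0.5, 3.5, -0.3]
width: 15.2
gripper_force: 59.0
clock: 14.5
eef_pos: [436.2, -350.3, 119.4]
tool_rot: [-3.141, -0.0, 0.157]
force: [-0.9, 4.3, 2.3]
width: 15.3
gripper_force: 59.4
```

```bash
python3 -m inch '[[[0,-0.1,0,0],[0,-0.1,0,0],[0,-0.1,0.1,0],[0,-0.1,0.1,0]]]'
python3 -m inch '[[[0,0,0.1,0],[0,0,0.1,0],[0,0,0.1,0]]]'
```

```text
clock: 14.83
eef_pos: [436.2, -350.2, 119.3]
tool_rot: [3.141, -0.001, 0.156]
force: [-1.1, 3.5, 8.9]
width: 15.2
gripper_force: 60.5
clock: 15.08
eef_pos: [436.2, -350.2, 119.3]
tool_rot: [3.14, -0.001, 0.156]
force: [-3.1, 5.6, 17.2]
width: 15.5
gripper_force: 61.6
```

```bash
python3 -m inch '[[[0,-0.05,-0.12,0],[0,-0.05,-0.12,0],[0,-0.05,-0.12,0]]]'
python3 -m inch '[[[0,0,0,0],[0,0,0,0],[0,0,0,0],[0,0,0,0],[0,0,0,0]]]' 5
python3 -m inch '[[[0,0,-2,0],[0,0,-5,0],[0,0,-9,0],[0,0,-12,0],[0,0,-12,0],[0,0,-12,0],[0,0,-12,0]]]'
python3 - <<'E'
from h import *
im=get_image("wrist"); a=cv2.imread("pics/w1.png"); p=camera_params("wrist")
m=mask(im,(10,90,80),(35,255,255),(40,60,130,200)); print([ (b[0],onz(p,b[1],67).round(1)) for b in blobs(m,60)])
cv2.imwrite("pics/w7.png",cv2.resize(np.hstack([a[:230,150:340],im[:230,150:340]]),(792,480)))
E
```

```text
clock: 15.33
eef_pos: [436.2, -350.2, 119.4]
tool_rot: [3.14, -0.001, 0.156]
force: [-1.5, 3.4, 9.1]
width: 15.2
gripper_force: 60.2
clock: 15.75
eef_pos: [435.7, -349.8, 118.3]
tool_rot: [3.141, 0.0, 0.156]
force: [1.2, 0.4, -0.2]
width: 50.2
gripper_force: 0.0
clock: 16.33
eef_pos: [435.3, -349.1, 237.9]
tool_rot: [-3.141, 0.001, 0.156]
force: [-0.1, 0.2, -0.4]
width: 50.0
gripper_force: 0.0
[(np.int32(125), array([ 448.9, -165.1,   67. ])), (np.int32(88), array([ 375.7, -122.5,   67. ]))]
```

View pics/w7.png

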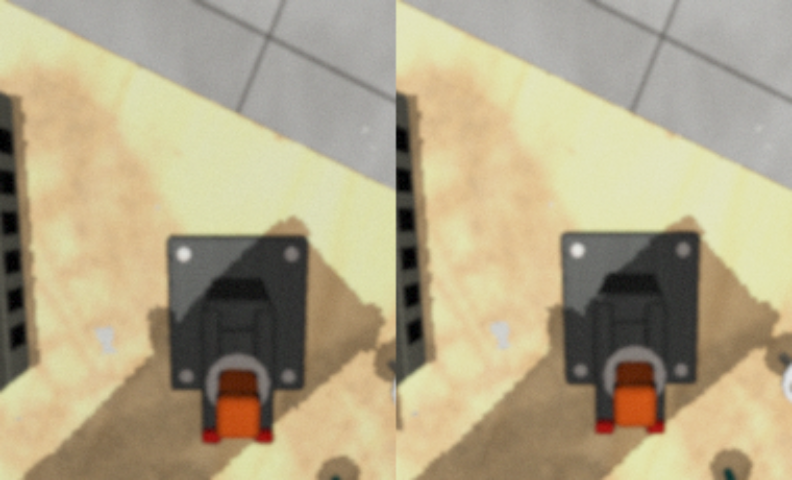

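The tool hangs between the red tips at about (635,400), as it did at the start (left half of the picture). The slide's hole has moved 45 mm from where it was, so the slide is fully out. Handing in.

```bash
python3 - <<'E'
from cell import order
print(order.finish_job())
E
```

```text
the job is handed in; nothing more can be done
None
```

Job handed in at about 16 s, with no verdict returned: the slide measures 45 mm out at its stop, and the pin tool was tugged down at about 17 N and released, hanging upright in the hanger.

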